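# Lock the closing ring of a bench pressure vessel

### The job

Make the bench pressure vessel safe to pressurise. With the fingertips, push one of the locking ring's two handles round until the slot in the ring lines up with the locking bar, then push the bar by its finger plate through the slot until it is fully home. Do not grip or pick up anything, do not ram the bar against a ring that is not lined up, and leave the loose things on the bench where they stand.

Things in the scene. Friction and masses are not known exactly. Their poses are not given: they have to be found in the camera images.
- vessel: Round white and steel bench pressure vessel, fixed, 176 mm across, 155 mm high over the small gauge in the middle of its lid. Origin: middle of its underside, on the ring's axis. The bar lies on its +y side (at yaw 0 the robot's left), 98 to 109 mm up, in a fixed guide 46 mm wide, 94 to 134 mm from the axis, up to z = 118 mm. Yaw varies by up to 0.3 rad either way.
- ring (a joint): Angle of the slotted steel locking ring (disc) round the lid, rad, counter-clockwise from above positive. 0: slot lined up with the bar. Starts between 0.45 and 1.05, so it is to be turned clockwise; its stops are at -0.6 and 1.35, so it can be overshot and turned back. It stays where it is left and takes about 4 N at a handle.
- slot (a point): Mouth of the ring's slot, mid-width, on the ring's outer face 84 mm from the axis, 104 mm up; turns with the ring. The slotted wall is 58 to 84 mm from the axis, 94 to 112 mm up. The slot is 20 mm wide, open at the top, its mouth flared; the bar is 14 mm wide, its nose tapered: within 0.06 rad of lined up the bar finds its way and centres the ring.
- handle_a (a point): Point on one of the ring's two straight steel handles, which stick out level and radially from the ring: 14 mm wide, 14 mm high (92 to 106 mm above the worktop), free from 84 to 133 mm from the axis. The point is on the handle's centre line, 112 mm from the axis, 99 mm up, 135 degrees counter-clockwise (from above) of the slot.
- handle_b (a point): The same point on the other, like handle, 135 degrees clockwise of the slot. Below the handles there is free air outside the vessel's flange (88 mm radius, top 84 mm up).
- bar (a joint): How far the flat aluminium locking bar has been pushed in, m: 0 drawn right out, 0.048 fully home (finger plate against the guide, nose in the keeper on the lid). It starts between 0 and 0.006. It slides straight along the vessel's -y, towards the axis, takes about 3 N and stays where it is left.
- bar_nose (a point): Tip of the bar's tapered nose, 103 mm up: 94 mm from the axis when drawn out (10 mm clear of the ring), 46 mm when home.
- finger_plate (a point): Point on the outer face of the upright finger plate at the bar's outer end: 34 mm wide, 8 mm thick, 95 to 135 mm above the worktop. The point is in the middle of its width, 120 mm up, 190 mm from the axis when drawn out and 142 mm when home. Push it towards the axis.
- wash: White wash bottle with a bent spout, 68 mm across the body, 200 mm high, loose; origin under its middle. To be left alone.
- beaker: Glass beaker, 75 mm across, 92 mm high, loose; origin under its middle. To be left alone.
- dropper: Small white plastic screw-cap bottle, 34 mm across, 80 mm high, loose; origin under its middle. To be left alone.
- timer: Flat bench timer, 70 x 78 x 34 mm, loose; origin under its middle. To be left alone.

How it is judged (in metres and radians):
On the way, in this order (a step that is already met when the one before it is completed fails the run):
1. the slot is lined up with the bar, the bar not yet home (value of joint ring between -0.08 and 0.08 rad), for 0.1 s.
2. the bar is pushed through the slot, fully home (all of step 1 and value of joint bar above 0.043 m), for 0.2 s.
At the end, for the whole second after the job is handed in: The bar stands through the slot within 5 mm of fully home, the ring within 0.08 rad of lined up, both at rest; the four loose things are within 20 mm of where they stood and at rest (all of step 2 and velocity of joint bar below 0.005 m/s and velocity of joint ring below 0.05 rad/s and distance of each of wash, beaker, dropper, timer from where it was at the start of the episode below 0.02 m and linear speed of each of wash, beaker, dropper, timer below 0.01 m/s); the robot touches nothing.
It fails at once if a loose thing is lifted, shifted more than 20 mm or tipped (distance of any of wash, beaker, dropper, timer from where it was at the start of the episode above 0.02 m or angle between any of wash, beaker, dropper, timer's own z axis and vertical above 0.35 rad).
It fails at once if a handle of the ring or the bar's finger plate is gripped (pressed from both sides at once) instead of pushed ((contact force between the fingers and ring_c32 above 3 N and contact force between the fingers and ring_c33 above 3 N) or (contact force between the fingers and ring_c34 above 3 N and contact force between the fingers and ring_c35 above 3 N) or (contact force between the fingers and bar_c2 above 3 N and contact force between the fingers and bar_c3 above 3 N)).
It fails at once if the bar is rammed against the ring with more than 40 N (contact force between bar and ring above 40 N).
It also fails if it takes over 48 s, if anything falls off the work surface, if the arm or the gripper's body presses on something with over 40 N, if the wrist force passes 120 N, or if a joint passes its speed limit or range.

### The arm

A 7-joint arm with a two-finger parallel gripper is mounted at the origin on a cart in front of the work surface, level with it; the furniture and walls round the work are solid. World frame = base frame: x ahead of the robot, y to its left, z up, the work surface at z = 0. Lengths are in mm, angles in rad, forces in N, time in s.
With the tool pointing down it reaches from about 400 to 875 mm from the base axis. Payload 4.4 kg.
Tool frame: the origin (TCP) lies on the centre line of the jaws, within the pads' length; the fingertips stand 19 mm ahead of it and the grasp point (between the pads) is the TCP; z points along the fingers, y is the line along which they close (so a half turn about z gives the same grasp; the last joint's range is limited). The gripper opens to 85 mm and grips with 20 to 120 N. Pads are 22 mm wide; open, the fingers measure 114 mm over their backs; the gripper's body (76 mm by 85 mm) begins 54 mm behind the grasp point. The pads swing forward as they close: fully open they stand 13 mm farther back than shut.
Start: joints at [1.165, 0.628, 0.038, 1.517, -0.027, 0.996, -0.02], TCP at [216.672, -612.839, 226.413] pointing down, gripper open.
Joint ranges: [-3.06, 3.06], [-0.37, 2.12], [-1.25, 1.32], [0.18, 2.47], [-1.1, 4.24], [0.23, 1.98], [-2.94, 2.94]. Speed limits (rad/s): [2.57, 2.57, 3.14, 3.14, 3.14, 3.14, 3.14].

### API

Orientations are given as [roll, pitch, yaw] about the fixed x, y, z axes, in that order (R = Rz(yaw) Ry(pitch) Rx(roll)).
In Python, from cell import ctrl, viewer, silhouettes gives the robot as it stands.
- The arm moves only by the shell command python3 -m creep 'ROWS'. ROWS is JSON, a list of rows, each an object with "jaw": the gripper command: -1 is shut, 1 is fully open, values between are in proportion; "xyz": the shift along the tool's x, y, z in mm, a list of three; "angular": the turn, a rotation vector about the tool's x, y, z in rad, a list of three. In form: [{"jaw": jaw, "xyz": [tx, ty, tz], "angular": [rx, ry, rz]}, ...]. A call has 1 to 12 rows; each row is the pose to reach, as a shift and turn from the pose commanded when the call began, along the tool's axes at that moment; what a row does not reach only later rows make up. A row lasts 1/8 s, in which the tool goes at most 62.5 mm and 10.7 degrees, less where a joint would pass 70% of its speed; a pose out of reach is approached as far as the arm can. A call with a gripper value outside its range is refused whole. The fingers move at their own pace and stop on an object; the grip force is fixed at half the most. Time passes only in rows, so rows that repeat a pose let the fingers close. It gives the time, the measured TCP pose, the force, the opening and the grip force at its end, in the units of the state.
- ctrl.read_state(): the state, without advancing time (a new reading comes with each control period).
- viewer.get_image(name): name is "side" or "top"; returns (picture, depth): 384x512x3 uint8, red, green, blue; 384x512 float32, mm along the optical axis (not along the pixel's ray), 0 where there is no reading.
- viewer.camera_model(name): a dict with "fx", "fy", "cx", "cy" (pixels), "dist" ([k1, k2, p1, p2, k3] as OpenCV has them; the pictures are not rectified), "T" (4x4, takes a point from camera to world coordinates). Camera axes: x right, y down, z forward; pixel columns grow to the right and rows downward; lengths in mm; the calibration is good to about 2 mm. A picture is of the moment at which its call begins. camera_model takes no time and is no camera call.
- ctrl.finish_job(): hands the job in; it is judged then, once.
Trained networks look in the newest picture that a camera, given by its name, has taken for a name from the list of things; names that differ only in an ending like _2 or _b are one class to them, and where a whole thing is asked for, a point or a joint stands for the part that bears it (a point fixed in the world has none). Each returns a list of dicts, best first, with "score" (0 to 1); they miss things now and then, are a little off and sometimes report something else, mostly with a low value. They report only what shows in the picture. A call takes as long as a camera call.
- silhouettes(camera, target): "pixels" (384x512 bool, what is visible of it) and "xy" ([column, row] in pixels, amid what is visible of it).
The state is a dict: "clock": time; "qpos": joint angles; "qd": joint speeds; "tau": joint torques, N m; "eef_pos": TCP position; "tool_rot": TCP orientation; "force": force on the tool from outside, world axes, zero at the start; "torque": the same for the moment, N m; "width": finger opening in mm; "gripper_force": force on a finger pad.
Only numpy, scipy, OpenCV 4.12 (cv2) and the standard library are available. Lean on these libraries where they do the work, as an engineer would, in place of code of your own. Each camera call takes 0.05 s, during which the arm holds its last target. There are 200 camera calls.

## Working session

There is one attempt and no reset: what is moved stays moved. The work goes in short steps, Python scripts to look and compute and a shell command to move; the robot and the scene stay as the last step left them, time stands still between calls to the robot, and variables do not carry over. Pictures are saved under pics/ and viewed, at most 10 in all, crops included, and the job is handed in when it is done.

```bash
mkdir -p pics; cat > h.py <<'E'
import numpy as np, cv2
from cell import ctrl, viewer, silhouettes
def pts(cam,mask,depth):
    m=viewer.camera_model(cam); v,u=np.nonzero(mask&(depth>0))
    K=np.array([[m['fx'],0,m['cx']],[0,m['fy'],m['cy']],[0,0,1]])
    n=cv2.undistortPoints(np.stack([u,v],1).astype(float)[:,None],K,np.array(m['dist']))[:,0]
    z=depth[v,u]; P=np.c_[n*z[:,None],z]; T=np.array(m['T']); return P@T[:3,:3].T+T[:3,3]
E
python3 - <<'E'
from h import *
s=ctrl.read_state(); print({k:np.round(s[k],3) for k in ('clock','eef_pos','tool_rot','width','force')})
ims=[]
for c in('side','top'):
    im,d=viewer.get_image(c); ims.append(im)
    print(c,np.round(viewer.camera_model(c)['T'],2).tolist())
    for t in ('vessel','ring','slot','handle_a','bar','finger_plate','wash','beaker','dropper','timer'):
        for r in silhouettes(c,t)[:2]:
            P=pts(c,r['pixels'],d)
            print(t,round(r['score'],2),np.round(r['xy']),len(P),np.round(np.median(P,0)) if len(P) else '', np.round(np.percentile(P,[2,98],axis=0)).tolist() if len(P) else '')
    cv2.imwrite(f'pics/{c}0.png',im[:,:,::-1])
E
```

```text
{'clock': np.float64(0.0), 'eef_pos': array([ 216.481, -612.235,  225.502]), 'tool_rot': array([-3.14,  0.  ,  0.34]), 'width': np.float64(85.282), 'force': array([-0.034, -0.548,  0.582])}
side [[-1.0, 0.06, -0.05, 535.22], [0.08, 0.64, -0.77, 805.7], [-0.02, -0.77, -0.64, 841.23], [0.0, 0.0, 0.0, 1.0]]
vessel 0.92 [253. 226.] 3744 [513.  59. 107.] [[433.0, -54.0, 13.0], [606.0, 201.0, 143.0]]
ring 0.96 [246. 225.] 1796 [522.  22. 112.] [[435.0, -122.0, 1.0], [637.0, 102.0, 117.0]]
slot 0.6 [246. 230.] 1658 [524.  27. 113.] [[435.0, -86.0, 88.0], [623.0, 101.0, 117.0]]
handle_a 0.62 [247. 229.] 1554 [526.  30. 113.] [[435.0, -81.0, 90.0], [634.0, 101.0, 116.0]]
bar 0.77 [266. 258.] 221 [492. 200. 114.] [[475.0, 133.0, 37.0], [507.0, 204.0, 137.0]]
bar 0.38 [318. 307.] 859 [366. 269.  23.] [[324.0, 223.0, 3.0], [401.0, 307.0, 35.0]]
finger_plate 0.78 [266. 264.] 243 [492. 199. 112.] [[475.0, 111.0, 1.0], [507.0, 204.0, 137.0]]
wash 0.7 [226. 147.] 639 [ 586. -373.   79.] [[556.0, -410.0, 5.0], [618.0, -360.0, 150.0]]
wash 0.5 [287. 161.] 531 [ 378. -303.   63.] [[347.0, -361.0, 10.0]
[... 712 characters left out ...]
  13. 112.] [[431.0, -97.0, 92.0], [615.0, 96.0, 116.0]]
slot 0.52 [228. 192.] 4065 [500.  22. 109.] [[427.0, -75.0, 13.0], [604.0, 189.0, 145.0]]
handle_a 0.84 [237. 176.] 1913 [514.  12. 112.] [[433.0, -94.0, 85.0], [623.0, 97.0, 116.0]]
bar 0.57 [163. 198.] 199 [492. 189. 109.] [[472.0, 111.0, -3.0], [523.0, 215.0, 137.0]]
finger_plate 0.66 [166. 196.] 177 [490. 189. 109.] [[471.0, 111.0, -2.0], [509.0, 214.0, 137.0]]
wash 0.68 [370. 168.] 729 [ 574. -384.  102.] [[553.0, -426.0, 4.0], [614.0, -354.0, 197.0]]
beaker 0.63 [351. 240.] 666 [ 380. -331.   38.] [[346.0, -359.0, 22.0], [411.0, -289.0, 94.0]]
timer 0.97 [146. 252.] 751 [358. 258.  23.] [[318.0, 218.0, 2.0], [397.0, 300.0, 36.0]]
```

View pics/top0.png

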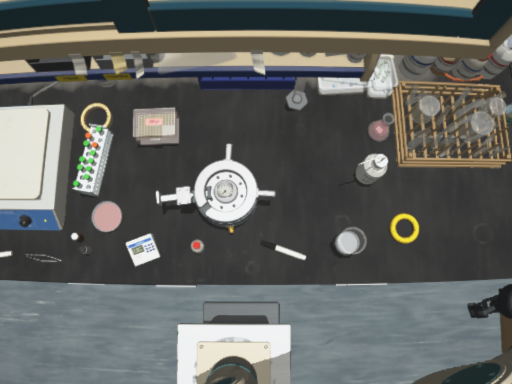

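View pics/side0.png

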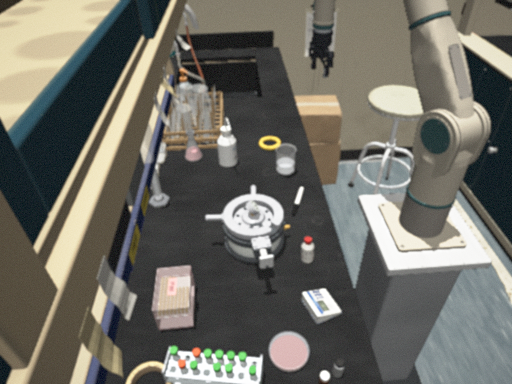

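The top view shows the vessel at about (226,191), handles at (229,152) and (266,194), and the bar with its finger plate on the left at (163,196). The side view agrees. Next I'll fit the axis, the handle angles and the plate.

```bash
cat >> h.py <<'E'
def circ(P):
    for _ in range(4):
        A=np.c_[2*P[:,:2],np.ones(len(P))]; s=np.linalg.lstsq(A,(P[:,:2]**2).sum(1),rcond=None)[0]
        r=np.sqrt(s[2]+s[0]**2+s[1]**2); e=abs(np.hypot(*(P[:,:2]-s[:2]).T)-r); P=P[e<max(2*np.median(e),1)]
    return s[:2],r,len(P)
def fit(c0=(508,12)):
    for c in('top','side'):
        im,d=viewer.get_image(c); P=pts(c,np.ones(d.shape,bool),d)
        P=P[np.hypot(*(P[:,:2]-c0).T)<240]; r=np.hypot(*(P[:,:2]-c0).T)
        # outer edge of ring top, per angle bin
        Q=P[(P[:,2]>107)&(P[:,2]<117)&(r<96)]; a=np.arctan2(*(Q[:,:2]-c0).T[::-1]); b=(a*12/np.pi).astype(int)
        rq=np.hypot(*(Q[:,:2]-c0).T)
        E=np.array([Q[b==k][np.argmax(rq[b==k])] for k in set(b)]); cc,rr,n=circ(E)
        print(c,'axis',cc.round(1),'r',rr.round(1),n)
        rel=P[:,:2]-cc; r=np.hypot(*rel.T); a=np.arctan2(rel[:,1],rel[:,0])
        h=(P[:,2]>97)&(P[:,2]<113)&(r>92)&(r<133)
        for lo in range(-180,180,30):
            k=h&(a>=np.radians(lo))&(a<np.radians(lo+30))
            if k.sum()>8: print('  sector',lo,k.sum(),'ang',np.median(a[k]).round(3),'dir-mean',rel[k].mean(0).round(1),'z',np.median(P[k,2]).round(1))
        k=(P[:,2]>120)&(P[:,2]<145)&(r>130)&(r<215)&(rel[:,1]>100)
        if k.sum(): print('  plate',k.sum(),'mean',P[k].mean(0).round(1),'box',P[k].min(0).round(1),P[k].max(0).round(1),'ang-90',np.round(np.arctan2(*rel[k].mean(0)[::-1])-np.pi/2,3),'rmax',r[k].max().round(1), 'top edge',cv2.minAreaRect(P[k][:,:2].astype(np.float32)))
        k=(P[:,2]>113)&(P[:,2]<125)&(r>92)&(r<136)&(rel[:,1]>70)
        if k.sum(): print('  guide',k.sum(),P[k].mean(0).round(1),'ang-90',np.round(np.arctan2(*rel[k].mean(0)[::-1])-np.pi/2,3))
E
python3 -c "
from h import *
fit()
im,_=viewer.get_image('top'); cv2.imwrite('pics/crop.png',cv2.resize(im[130:250,145:285,::-1],None,fx=5,fy=5,interpolation=2))"
```

```text
top axis [511.7  18.9] r 84.2 14
  sector -120 84 ang -1.644 dir-mean [  -7.9 -113.5] z 105.4
  sector -30 72 ang -0.061 dir-mean [112.1  -6.7] z 105.1
  sector 60 10 ang 1.525 dir-mean [  4.7 104.9] z 111.3
  sector 90 71 ang 1.784 dir-mean [-22.9 109.4] z 110.0
  plate 52 mean [487.8 195.9 131.6] box [471.3 191.3 120.3] [505.6 200.5 138.7] ang-90 0.134 rmax 184.0 top edge ((488.449462890625, 196.7490692138672), (34.1461067199707, 8.601727485656738), 5.867039680480957)
  guide 175 [496.3 130.9 115.6] ang-90 0.136
side axis [513.4  19.6] r 84.2 16
  sector -120 40 ang -1.627 dir-mean [  -6.8 -114. ] z 107.1
  sector -30 60 ang -0.03 dir-mean [112.8  -4.4] z 106.6
  sector 0 15 ang 0.008 dir-mean [106.4   0.9] z 103.8
  sector 60 10 ang 1.5 dir-mean [  7.6 117. ] z 107.9
  sector 90 35 ang 1.69 dir-mean [-18.4 128.4] z 109.7
  plate 87 mean [490.7 199.9 130.5] box [474.4 192.5 120.1] [506.6 204.5 138.1] ang-90 0.125 rmax 185.1 top edge ((490.6329345703125, 197.86962890625), (33.08188247680664, 10.084684371948242), 8.938589096069336)
  guide 194 [499.1 133.9 116.6] ang-90 0.125
```

View pics/crop.png

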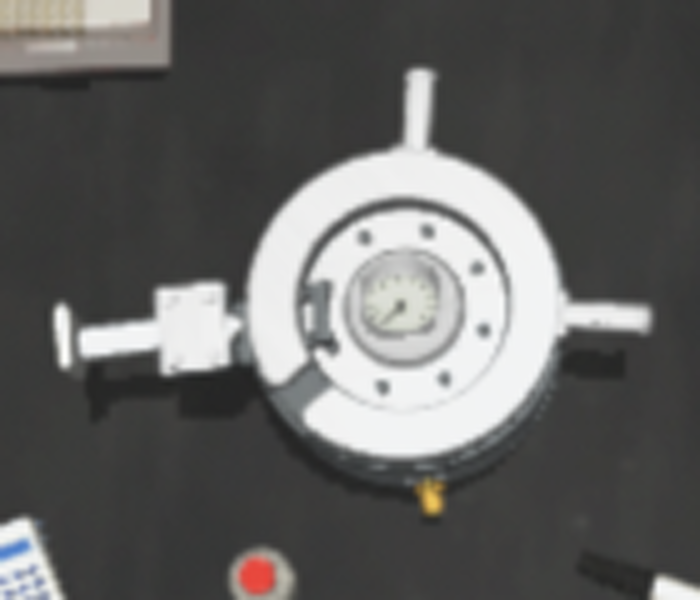

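The crop shows the slot at about (300,385), the bar on the left and handle a at (610,318).

Estimates:
- Axis: (512, 19)
- Yaw: 0.13
- Ring angle: about 0.59

Plan: push handle a (at -y) from its +x side, clockwise by 0.59.

```bash
python3 -m creep '[{"jaw":-1,"xyz":[481,-378,0],"angular":[0,0,0.41]},{"jaw":-1,"xyz":[481,-378,0],"angular":[0,0,0.41]},{"jaw":-1,"xyz":[481,-378,0],"angular":[0,0,0.41]},{"jaw":-1,"xyz":[481,-378,0],"angular":[0,0,0.41]},{"jaw":-1,"xyz":[481,-378,0],"angular":[0,0,0.41]},{"jaw":-1,"xyz":[481,-378,0],"angular":[0,0,0.41]},{"jaw":-1,"xyz":[481,-378,0],"angular":[0,0,0.41]},{"jaw":-1,"xyz":[481,-378,0],"angular":[0,0,0.41]},{"jaw":-1,"xyz":[481,-378,0],"angular":[0,0,0.41]},{"jaw":-1,"xyz":[481,-378,0],"angular":[0,0,0.41]},{"jaw":-1,"xyz":[481,-378,0],"angular":[0,0,0.41]},{"jaw":-1,"xyz":[481,-378,0],"angular":[0,0,0.41]}]'
```

```text
clock: 2.75
eef_pos: [543.7, -96.9, 226.4]
tool_rot: [3.141, 0.001, -0.07]
force: [-0.1, 0.3, 0.2]
width: 0.1
gripper_force: 0.0
```

```bash
python3 -m creep '[{"jaw":-1,"xyz":[0,0,60],"angular":[0,0,0]},{"jaw":-1,"xyz":[0,0,121],"angular":[0,0,0]},{"jaw":-1,"xyz":[0,0,121],"angular":[0,0,0]},{"jaw":-1,"xyz":[0,0,121],"angular":[0,0,0]}]' && python3 -m creep '[{"jaw":-1,"xyz":[-12,0,0],"angular":[0,0,0]},{"jaw":-1,"xyz":[-22,0,0],"angular":[0,0,0]},{"jaw":-1,"xyz":[-28,0.5,0],"angular":[0,0,0.05]},{"jaw":-1,"xyz":[-33,1,0],"angular":[0,0,0.1]},{"jaw":-1,"xyz":[-39,1.3,0],"angular":[0,0,0.15]},{"jaw":-1,"xyz":[-44.6,1.3,0],"angular":[0,0,0.2]},{"jaw":-1,"xyz":[-50.2,1,0],"angular":[0,0,0.25]},{"jaw":-1,"xyz":[-56,0.3,0],"angular":[0,0,0.3]},{"jaw":-1,"xyz":[-61.5,-0.6,0],"angular":[0,0,0.35]},{"jaw":-1,"xyz":[-67,-1.8,0],"angular":[0,0,0.4]},{"jaw":-1,"xyz":[-72.5,-3.3,0],"angular":[0,0,0.45]},{"jaw":-1,"xyz":[-72.5,-3.3,0],"angular":[0,0,0.45]}]' && python3 -c "
from h import *
fit((512,19))
im,_=viewer.get_image('top'); cv2.imwrite('pics/crop2.png',cv2.resize(im[130:250,145:285,::-1],None,fx=5,fy=5,interpolation=2))"
```

```text
clock: 3.25
eef_pos: [545.1, -97.7, 107.3]
tool_rot: [3.141, -0.003, -0.072]
force: [1.1, -0.7, 1.9]
width: 0.1
gripper_force: 0.0
clock: 4.75
eef_pos: [471.6, -87.5, 105.4]
tool_rot: [3.141, 0.0, -0.521]
force: [0.0, 0.3, 0.0]
width: -0.0
gripper_force: 0.0
top axis [513.  21.] r 82.2 6
  sector -30 73 ang -0.079 dir-mean [110.8  -8.7] z 105.6
  sector 60 10 ang 1.536 dir-mean [  4.  104.6] z 111.2
  sector 90 20 ang 1.63 dir-mean [ -7.  102.6] z 109.4
  plate 49 mean [488.  196.  132.3] box [471.4 191.1 120.8] [504.9 201.6 139.3] ang-90 0.142 rmax 182.0 top edge ((488.22845458984375, 196.4827117919922), (33.70270919799805, 9.272385597229004), 3.056314468383789)
  guide 63 [510.4 130.8 115.9] ang-90 0.024
side axis [513.1  19.6] r 84.1 15
  sector -120 39 ang -1.625 dir-mean [  -8.3 -112.6] z 106.7
  sector -30 63 ang -0.027 dir-mean [113.   -4.2] z 106.6
  sector 0 15 ang 0.006 dir-mean [110.4   1. ] z 104.9
  sector 60 12 ang 1.509 dir-mean [  7.6 120.3] z 105.5
  sector 90 30 ang 1.717 dir-mean [-19.4 129.1] z 110.0
  plate 87 mean [490.4 200.1 130.7] box [474.3 193.7 120.5] [506.5 204.2 138.2] ang-90 0.125 rmax 185.7 top edge ((490.3546142578125, 199.3782501220703), (33.03933334350586, 8.091955184936523), 5.616089820861816)
  guide 195 [499.1 133.8 116.8] ang-90 0.122
```

View pics/crop2.png

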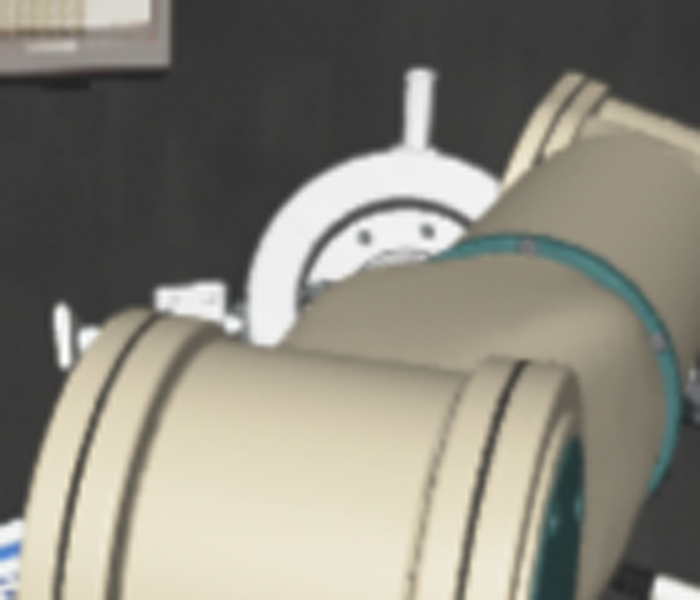

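The ring has not moved: handle b is still at (418,105) in the crop and handle a is hidden by the arm. I'll check the side view.

```bash
python3 -c "
from h import *
im,_=viewer.get_image('side'); cv2.imwrite('pics/s2.png',cv2.resize(im[150:300,180:340,::-1],None,fx=4,fy=4,interpolation=2))
s=ctrl.read_state(); print(s['eef_pos'],s['tool_rot'],s['force'])"
```

```text
[472.44646551 -87.84903583 105.45904332] [-3.14143707e+00 -4.57937870e-04 -5.20061967e-01] [ 0.72914851 -0.42559591 -0.56665229]
```

View pics/s2.png

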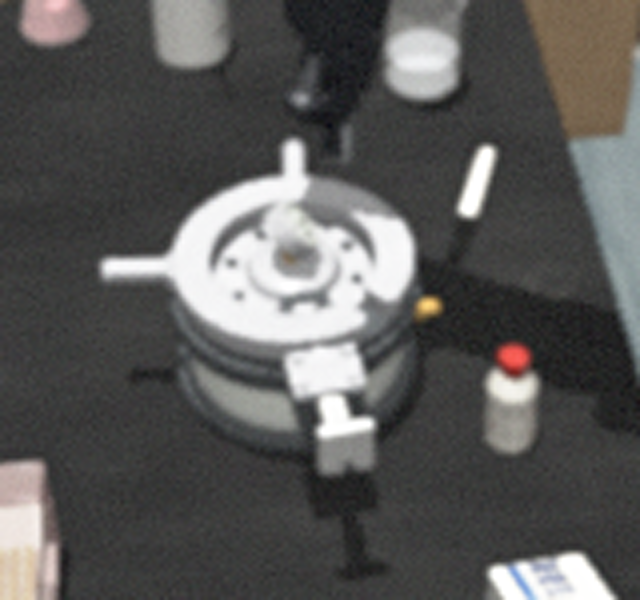

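The gripper is already past handle a on its -x side, at (340,140), without having touched it. I'll compare where the fingertips really are with the reported TCP.

```bash
python3 -c "
from h import *
m=viewer.camera_model('side');K=np.array([[m['fx'],0,m['cx']],[0,m['fy'],m['cy']],[0,0,1]]);T=np.linalg.inv(np.array(m['T']))
for p in ([472,-88,105],[472,-88,86],[504,-93,99],[502,-114,106]):
    q=cv2.projectPoints(np.array([p],float),cv2.Rodrigues(T[:3,:3])[0],T[:3,3],K,np.array(m['dist']))[0].ravel(); print(p,q.round(1), 'crop2',((q-[180,150])*4).round())
im,d=viewer.get_image('side')
mask=np.zeros(d.shape,bool); mask[150:192,250:280]=1
P=pts('side',mask,d)
g=im[150:192,250:280].max(2)
k=(P[:,2]>40)
Q=P[k]
for z in range(40,240,10):
    b=Q[(Q[:,2]>=z)&(Q[:,2]<z+10)]
    if len(b): print(z,len(b),np.median(b,0).round(),b.min(0).round(),b.max(0).round())
"
```

```text
[472, -88, 105] [264.7 190.1] crop2 [339. 160.]
[472, -88, 86] [264.8 194.9] crop2 [339. 180.]
[504, -93, 99] [254.1 191.2] crop2 [296. 165.]
[502, -114, 106] [254.3 185.1] crop2 [297. 140.]
40 6 [ 407. -307.   45.] [ 404. -314.   41.] [ 410. -304.   47.]
50 8 [ 408. -307.   54.] [ 404. -317.   51.] [ 411. -303.   58.]
60 11 [ 407. -311.   67.] [ 399. -350.   61.] [ 411. -300.   70.]
70 10 [ 405. -316.   76.] [ 400. -345.   71.] [ 410. -302.   79.]
80 4 [ 406. -305.   86.] [ 405. -307.   83.] [ 408. -303.   88.]
90 1 [ 406. -298.   94.] [ 406. -298.   94.] [ 406. -298.   94.]
100 30 [507. -96. 107.] [ 500. -117.  103.] [514. -82. 109.]
110 6 [473. -82. 112.] [ 466. -108.  110.] [506. -79. 116.]
120 24 [472. -78. 124.] [462. -87. 120.] [484. -74. 130.]
130 23 [475. -78. 135.] [462. -85. 130.] [483. -74. 140.]
140 14 [468. -79. 144.] [462. -89. 142.] [483. -75. 150.]
150 13 [466. -84. 157.] [ 448. -105.  152.] [490. -59. 160.]
160 37 [469. -75. 164.] [ 444. -115.  160.] [498. -54. 170.]
170 37 [472. -71. 176.] [ 441. -121.  171.] [501. -44. 180.]
180 49 [469. -71. 185.] [ 437. -126.  180.] [504. -35. 190.]
190 59 [475. -65. 196.] [ 434. -128.  190.] [513. -31. 200.]
200 68 [492. -45. 205.] [446. -95. 201.] [513. -29. 210.]
210 66 [478. -61. 215.] [446. -98. 210.] [500. -43. 220.]
220 39 [484. -57. 224.] [463. -79. 220.] [500. -46. 229.]
230 25 [486. -56. 233.] [475. -62. 230.] [497. -49. 239.]
```

The visible fingertips end at about z = 107, level with the TCP instead of 19 mm below it, so they passed just over the handle. I'll go back, descend about 22 mm lower and repeat. The body will still clear the ring and guide.

```bash
python3 -m creep '[{"jaw":-1,"xyz":[0,0,-30],"angular":[0,0,0]},{"jaw":-1,"xyz":[0,0,-30],"angular":[0,0,0]},{"jaw":-1,"xyz":[35,-15,-30],"angular":[0,0,-0.2]},{"jaw":-1,"xyz":[66.5,-28.8,-30],"angular":[0,0,-0.35]},{"jaw":-1,"xyz":[66.5,-28.8,-30],"angular":[0,0,-0.45]},{"jaw":-1,"xyz":[66.5,-28.8,0],"angular":[0,0,-0.45]},{"jaw":-1,"xyz":[66.5,-28.8,22],"angular":[0,0,-0.45]},{"jaw":-1,"xyz":[66.5,-28.8,22],"angular":[0,0,-0.45]}]' && python3 -m creep '[{"jaw":-1,"xyz":[-10,0,0],"angular":[0,0,0]},{"jaw":-1,"xyz":[-20,0,0],"angular":[0,0,0]},{"jaw":-1,"xyz":[-28,0.5,0],"angular":[0,0,0.05]},{"jaw":-1,"xyz":[-33,1,0],"angular":[0,0,0.1]},{"jaw":-1,"xyz":[-33,1,0],"angular":[0,0,0.1]}]' && python3 -c "
from h import *
fit((512,19))"|grep -A3 side
```

```text
clock: 6.0
eef_pos: [542.4, -95.6, 81.4]
tool_rot: [-3.141, 0.004, -0.07]
force: [-0.6, -0.4, 0.3]
width: 0.0
gripper_force: 0.0
clock: 6.62
eef_pos: [511.4, -94.8, 84.1]
tool_rot: [3.141, -0.001, -0.171]
force: [1.9, -1.2, 2.0]
width: 0.2
gripper_force: 1.4
side axis [513.5  19.6] r 84.3 15
  sector -120 55 ang -1.728 dir-mean [ -16.7 -109.3] z 106.8
  sector -90 14 ang -1.514 dir-mean [   5.1 -105.6] z 104.7
  sector -30 76 ang -0.137 dir-mean [111.8 -16.7] z 106.1
```

Contact is made and the ring has turned 0.1, so I'll continue.

```bash
python3 -m creep '[{"jaw":-1,"xyz":[-5.6,0.8,0],"angular":[0,0,0.05]},{"jaw":-1,"xyz":[-11.3,1.2,0],"angular":[0,0,0.1]},{"jaw":-1,"xyz":[-17,1.4,0],"angular":[0,0,0.15]},{"jaw":-1,"xyz":[-22.6,1.3,0],"angular":[0,0,0.2]},{"jaw":-1,"xyz":[-28.3,1,0],"angular":[0,0,0.25]},{"jaw":-1,"xyz":[-34,0.3,0],"angular":[0,0,0.3]},{"jaw":-1,"xyz":[-39.5,-0.6,0],"angular":[0,0,0.35]},{"jaw":-1,"xyz":[-45,-1.8,0],"angular":[0,0,0.4]},{"jaw":-1,"xyz":[-48.3,-2.6,0],"angular":[0,0,0.43]},{"jaw":-1,"xyz":[-48.3,-2.6,0],"angular":[0,0,0.43]}]' && python3 -c "
from h import *
fit((512,19))"
```

```text
clock: 7.98
eef_pos: [462.9, -83.3, 83.2]
tool_rot: [3.141, 0.002, -0.6]
force: [2.8, -0.7, 1.9]
width: -0.2
gripper_force: 1.3
top axis [511.3  18.5] r 84.6 6
  sector -60 55 ang -0.597 dir-mean [ 93.5 -63.6] z 105.5
  plate 8 mean [500.5 199.1 134. ] box [493.5 196.9 126.6] [505.7 200.7 137.1] ang-90 0.06 rmax 182.7 top edge ((499.6385192871094, 199.0399627685547), (3.679783582687378, 12.319875717163086), 87.2542953491211)
side axis [513.1  19.9] r 84.2 17
  sector -150 60 ang -2.199 dir-mean [-65.8 -92.5] z 106.7
  sector -120 24 ang -2.027 dir-mean [-45.4 -93.9] z 105.8
  sector -60 67 ang -0.582 dir-mean [ 92.8 -62.5] z 106.3
  sector 60 12 ang 1.51 dir-mean [  6.8 119. ] z 109.0
  sector 90 25 ang 1.691 dir-mean [-17.2 128.5] z 109.1
  plate 90 mean [490.7 199.1 130.6] box [474.3 146.2 120.1] [506.5 204.4 138.3] ang-90 0.124 rmax 186.0 top edge ((481.3984375, 180.23599243164062), (63.08031463623047, 28.861492156982422), 65.0431137084961)
  guide 199 [498.8 134.4 116.8] ang-90 0.125
```

About 0.06 remains. I'll push that last bit, back off, lift and check.

```bash
python3 -m creep '[{"jaw":-1,"xyz":[-3.4,0.5,0],"angular":[0,0,0.03]},{"jaw":-1,"xyz":[-6.2,0.8,0],"angular":[0,0,0.055]},{"jaw":-1,"xyz":[-6.2,0.8,0],"angular":[0,0,0.055]},{"jaw":-1,"xyz":[-6.2,0.8,0],"angular":[0,0,0.055]},{"jaw":-1,"xyz":[20,5,0],"angular":[0,0,0.05]},{"jaw":-1,"xyz":[20,5,0],"angular":[0,0,0.05]},{"jaw":-1,"xyz":[20,5,-60],"angular":[0,0,0.05]},{"jaw":-1,"xyz":[20,5,-120],"angular":[0,0,0.05]},{"jaw":-1,"xyz":[20,60,-140],"angular":[0,0,0.05]},{"jaw":-1,"xyz":[20,120,-140],"angular":[0,0,0.05]},{"jaw":-1,"xyz":[20,150,-140],"angular":[0,0,0]},{"jaw":-1,"xyz":[20,150,-140],"angular":[0,0,0]}]' && python3 -c "
from h import *
fit((512,19))
im,_=viewer.get_image('top'); cv2.imwrite('pics/crop3.png',cv2.resize(im[130:250,145:285,::-1],None,fx=5,fy=5,interpolation=2))"
```

```text
clock: 9.57
eef_pos: [392.6, -219.2, 223.2]
tool_rot: [3.142, 0.003, -0.605]
force: [1.4, 0.2, 0.2]
width: -0.1
gripper_force: 0.0
top axis [511.4  19.2] r 84.2 17
  sector -150 85 ang -2.242 dir-mean [-70.  -88.5] z 105.3
  sector -60 77 ang -0.677 dir-mean [ 88.  -70.2] z 104.9
  sector 60 10 ang 1.517 dir-mean [  6.  107.3] z 110.9
  sector 90 75 ang 1.768 dir-mean [-21.2 108.5] z 111.0
  plate 53 mean [487.7 195.7 131.7] box [471.4 190.9 120.2] [504.8 201.4 137.8] ang-90 0.133 rmax 183.5 top edge ((488.19891357421875, 196.66664123535156), (33.47412109375, 8.821775436401367), 7.272444725036621)
  guide 173 [496.2 131.3 115.8] ang-90 0.134
side axis [513.2  20. ] r 84.1 16
  sector -150 52 ang -2.259 dir-mean [-70.7 -87.1] z 106.3
  sector -60 60 ang -0.64 dir-mean [ 89.2 -67.5] z 106.4
  sector 60 19 ang 1.53 dir-mean [  5.1 124.9] z 106.8
  sector 90 40 ang 1.749 dir-mean [-20.2 128.8] z 107.6
  plate 88 mean [490.8 200.1 130.6] box [474.6 194.2 120.4] [506.5 204.5 137.8] ang-90 0.124 rmax 185.1 top edge ((490.5429382324219, 198.73681640625), (32.30347442626953, 9.136983871459961), 5.890020847320557)
  guide 188 [498.8 133.9 117. ] ang-90 0.125
```

View pics/crop3.png

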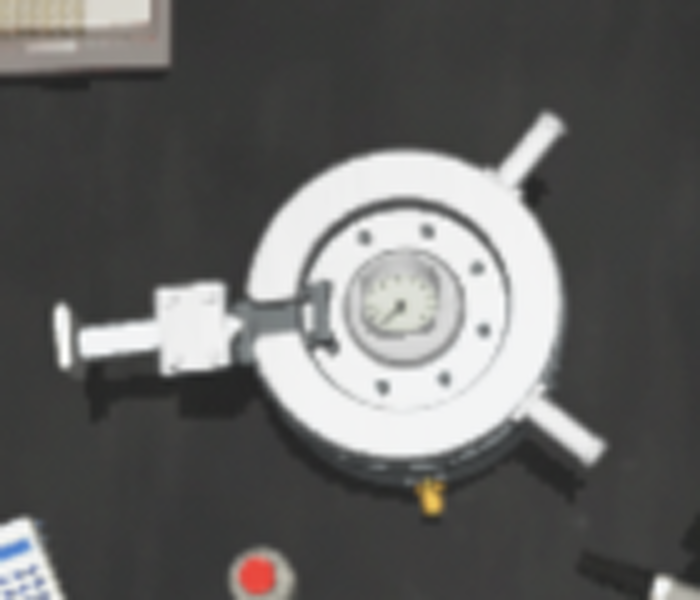

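The slot at (275,318) in the crop now lines up with the bar, and the ring is at about -0.01. Next I go over the vessel to the outside of the finger plate, with the tool's x axis along the push direction.

```bash
python3 -m creep '[{"jaw":-1,"xyz":[-192,-435,0],"angular":[0,0,0.835]},{"jaw":-1,"xyz":[-192,-435,0],"angular":[0,0,0.835]},{"jaw":-1,"xyz":[-192,-435,0],"angular":[0,0,0.835]},{"jaw":-1,"xyz":[-192,-435,0],"angular":[0,0,0.835]},{"jaw":-1,"xyz":[-192,-435,0],"angular":[0,0,0.835]},{"jaw":-1,"xyz":[-192,-435,0],"angular":[0,0,0.835]},{"jaw":-1,"xyz":[-192,-435,0],"angular":[0,0,0.835]},{"jaw":-1,"xyz":[-192,-435,0],"angular":[0,0,0.835]},{"jaw":-1,"xyz":[-192,-435,0],"angular":[0,0,0.835]},{"jaw":-1,"xyz":[-192,-435,0],"angular":[0,0,0.835]},{"jaw":-1,"xyz":[-192,-435,0],"angular":[0,0,0.835]}]'
```

```text
clock: 11.1
eef_pos: [482.6, 247.5, 223.6]
tool_rot: [3.141, 0.0, -1.437]
force: [0.6, -0.4, 0.0]
width: 0.1
gripper_force: 0.0
```

```bash
python3 -m creep '[{"jaw":-1,"xyz":[0,0,60],"angular":[0,0,0]},{"jaw":-1,"xyz":[0,0,118],"angular":[0,0,0]},{"jaw":-1,"xyz":[0,0,118],"angular":[0,0,0]},{"jaw":-1,"xyz":[0,0,118],"angular":[0,0,0]}]' && python3 -m creep '[{"jaw":-1,"xyz":[12,0,0],"angular":[0,0,0]},{"jaw":-1,"xyz":[24,0,0],"angular":[0,0,0]},{"jaw":-1,"xyz":[29,0,0],"angular":[0,0,0]},{"jaw":-1,"xyz":[33,0,0],"angular":[0,0,0]},{"jaw":-1,"xyz":[37,0,0],"angular":[0,0,0]},{"jaw":-1,"xyz":[41,0,0],"angular":[0,0,0]},{"jaw":-1,"xyz":[45,0,0],"angular":[0,0,0]},{"jaw":-1,"xyz":[48,0,0],"angular":[0,0,0]},{"jaw":-1,"xyz":[48,0,0],"angular":[0,0,0]}]' && python3 -c "
from h import *
fit((512,19))
im,_=viewer.get_image('side'); cv2.imwrite('pics/s4.png',cv2.resize(im[150:300,180:340,::-1],None,fx=4,fy=4,interpolation=2))" | grep -A9 side
```

```text
clock: 11.6
eef_pos: [484.6, 247.8, 107.5]
tool_rot: [-3.139, 0.001, -1.437]
force: [1.2, -0.6, 0.5]
width: 0.3
gripper_force: 0.0
clock: 12.72
eef_pos: [489.5, 200.6, 105.4]
tool_rot: [3.142, -0.0, -1.436]
force: [-0.9, 2.0, 1.1]
width: 0.2
gripper_force: 0.9
side axis [508.9  20.7] r 87.5 6
  sector -60 65 ang -0.614 dir-mean [ 92.3 -66.9] z 106.0
  plate 86 mean [491.9 207.2 132.1] box [477.6 190.  120.6] [508.2 212.4 144.7] ang-90 0.091 rmax 193.3 top edge ((495.61810302734375, 203.86917114257812), (16.05280303955078, 34.40970993041992), 65.1709976196289)
  guide 13 [510.9 142.6 117.3] ang-90 -0.016
```

View pics/s4.png

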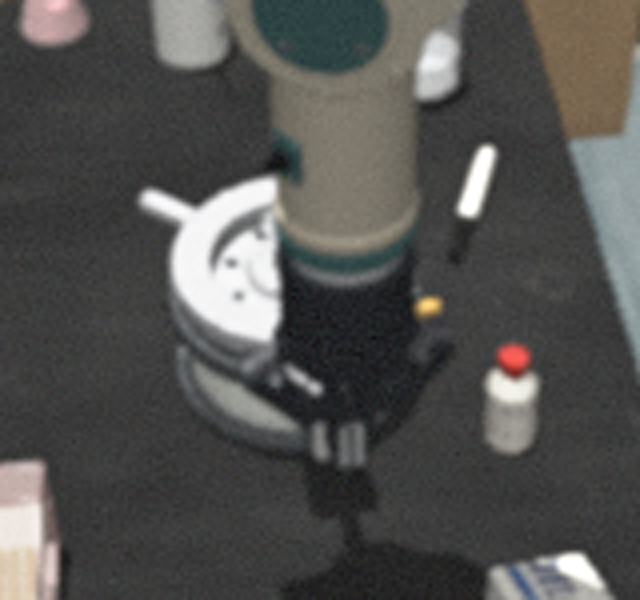

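The fingers (340,445) hide the plate. The force is small at 2 N, and the bar is about 18 mm in with its nose entering the slot. I'll carry on.

```bash
python3 -m creep '[{"jaw":-1,"xyz":[4,0,0],"angular":[0,0,0]},{"jaw":-1,"xyz":[8,0,0],"angular":[0,0,0]},{"jaw":-1,"xyz":[12,0,0],"angular":[0,0,0]},{"jaw":-1,"xyz":[16,0,0],"angular":[0,0,0]},{"jaw":-1,"xyz":[20,0,0],"angular":[0,0,0]},{"jaw":-1,"xyz":[24,0,0],"angular":[0,0,0]},{"jaw":-1,"xyz":[27,0,0],"angular":[0,0,0]},{"jaw":-1,"xyz":[29,0,0],"angular":[0,0,0]},{"jaw":-1,"xyz":[29,0,0],"angular":[0,0,0]}]'
```

```text
clock: 14.0
eef_pos: [493.2, 171.8, 105.3]
tool_rot: [3.141, -0.001, -1.436]
force: [-1.1, 1.6, -1.1]
width: -0.1
gripper_force: 0.8
```

```bash
python3 -m creep '[{"jaw":-1,"xyz":[1,0,0],"angular":[0,0,0]},{"jaw":-1,"xyz":[2,0,0],"angular":[0,0,0]},{"jaw":-1,"xyz":[2,0,0],"angular":[0,0,0]},{"jaw":-1,"xyz":[2,0,0],"angular":[0,0,0]}]'; python3 -m creep '[{"jaw":-1,"xyz":[1,0,0],"angular":[0,0,0]},{"jaw":-1,"xyz":[1.5,0,0],"angular":[0,0,0]},{"jaw":-1,"xyz":[1.5,0,0],"angular":[0,0,0]}]'
```

```text
clock: 14.5
eef_pos: [493.4, 171.0, 105.4]
tool_rot: [3.141, 0.001, -1.435]
force: [-3.3, 4.0, 0.6]
width: 0.1
gripper_force: 2.4
clock: 14.88
eef_pos: [493.4, 171.0, 105.4]
tool_rot: [3.141, 0.003, -1.434]
force: [-2.1, 8.1, 0.2]
width: 0.1
gripper_force: 3.9
```

The plate has reached its stop: the TCP no longer advances and the force is rising. I'll retreat and check.

```bash
python3 -m creep '[{"jaw":-1,"xyz":[-15,0,0],"angular":[0,0,0]},{"jaw":-1,"xyz":[-50,0,0],"angular":[0,0,0]},{"jaw":-1,"xyz":[-60,0,-40],"angular":[0,0,0]},{"jaw":-1,"xyz":[-80,0,-100],"angular":[0,0,0]},{"jaw":-1,"xyz":[-140,0,-120],"angular":[0,0,0]},{"jaw":-1,"xyz":[-180,0,-120],"angular":[0,0,0]},{"jaw":-1,"xyz":[-180,0,-120],"angular":[0,0,0]},{"jaw":-1,"xyz":[-180,0,-120],"angular":[0,0,0]}]' && python3 -c "
from h import *
fit((512,19))
im,_=viewer.get_image('top'); cv2.imwrite('pics/crop5.png',cv2.resize(im[130:270,125:285,::-1],None,fx=4,fy=4,interpolation=2))"
```

```text
clock: 15.88
eef_pos: [470.0, 346.1, 225.3]
tool_rot: [-3.14, -0.003, -1.436]
force: [0.5, -0.7, -0.6]
width: 0.2
gripper_force: 0.0
top axis [511.2  19.2] r 84.1 19
  sector -150 84 ang -2.237 dir-mean [-69.8 -88.9] z 104.8
  sector -60 78 ang -0.677 dir-mean [ 88.3 -70.5] z 105.1
  sector 60 13 ang 1.544 dir-mean [  3.7 110.6] z 111.4
  sector 90 77 ang 1.757 dir-mean [-21.4 109.4] z 110.5
  plate 48 mean [492.8 153.2 132.5] box [476.5 148.5 121.8] [509.8 158.1 140.6] ang-90 0.136 rmax 139.8 top edge ((493.19976806640625, 153.6446075439453), (34.00077819824219, 8.074372291564941), 7.562301158905029)
  guide 180 [495.7 131.6 116.1] ang-90 0.136
side axis [538.3  20.2] r 70.5 22
  sector -60 34 ang -0.801 dir-mean [ 71.9 -74.5] z 106.0
  sector 90 9 ang 1.718 dir-mean [-25.8 100. ] z 109.5
  plate 12 mean [508.2 158.8 133.2] box [505.3 153.5 128.5] [510.9 161.7 135.6] ang-90 0.214 rmax 144.5 top edge ((508.1701965332031, 157.47962951660156), (8.392256736755371, 5.08646297454834), 85.68533325195312)
  guide 76 [511.4 129.6 116.6] ang-90 0.241
```

View pics/crop5.png

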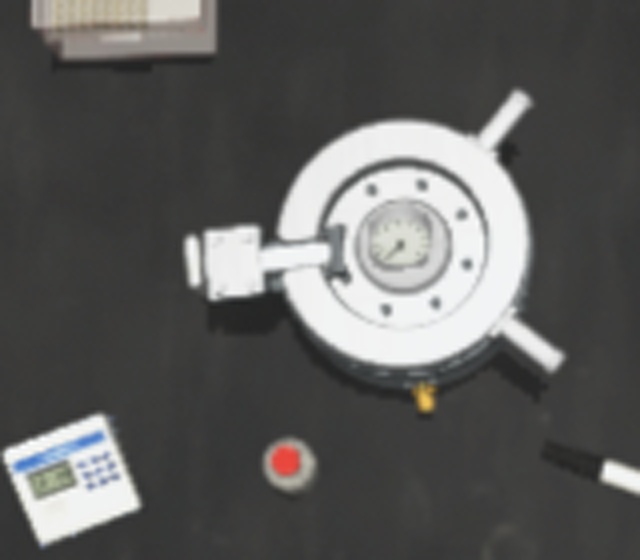

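The bar lies through the slot into the keeper at (335,252). The plate is against the guide, and the TCP stop position gives 142 mm from the axis, which is the home position. The timer and dropper are undisturbed. Handing in.

```bash
python3 -c "
from h import *
print(ctrl.finish_job())"
```

```text
the job is handed in; nothing more can be done
None
```

I turned the ring until its slot lined up with the bar (within about 0.02 rad by the cameras), pushed the bar to its stop at the guide, and handed the job in at about 16 s. The finish call returned no verdict, and I did not re-measure the loose things at the end; the timer and dropper showed no change in the last picture.

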